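Gauge the depth of a cell well and log it

TASK

Take the depth gauge from its stand and lower it foot first into the round well of the battery test block, pressing gently but firmly until the foot rests on the hidden bottom and the stiff sliding collar, held back by the block's top, marks the depth. Let go and leave the gauge standing there like that, then push the logger's spring slide all the way to its end and let it snap back.

Things in the scene. Friction and masses are not known exactly. Their poses are not given: they have to be found in the camera images.
- gauge: Depth gauge: aluminium rod 16 mm in diameter, 180 mm long, foot chamfered (10 mm across at the end, full width from 4 mm up), with a sliding collar low on it. 0.12 to 0.2 kg. Starts upright in the stand, foot 15 mm above the table. Origin: centre of the foot's end face; z towards its top. The rod from 110 to 180 mm above the foot always stays bare: grip there, about 140 mm up.
- foot (a point): Centre of the gauge's foot end face (same point as the gauge's origin).
- collar (a joint): Height of the collar on the rod, m: its underside is 30 mm + this value above the foot. Range 0 to 0.075; starts at 0.003 to 0.015. It stays where left, by friction: about 5 N along the rod moves it, more than the gauge weighs, so a gauge merely let go hangs in the well by its collar, off the bottom.
- collar_underside (a point): Centre of the collar's underside, on the rod's axis; z towards the rod's top. The collar is a steel ring 36 mm across and 14 mm tall with a small thumb screw; too wide for the well, it lands on the block's top.
- block: Battery test block, fixed: grey plastic, 90 x 90 mm, 110 mm tall. A single round blind well opens in the middle of its top. Origin: centre of its underside; z up.
- well_mouth (a point): Centre of the well's mouth, level with the block's top, 110 mm above the table. The well is vertical, 21 mm in diameter, chamfered 2 mm. Its bottom is a rigid steel stop, 55 to 90 mm below the mouth: unknown, new each time. Pressing, one feels the collar's 5 N drag once it lands on the block, then a hard stop. More than 40 N on the bottom damages it.
- stand: Gauge stand, fixed: aluminium block 70 x 70 mm, 45 mm tall, with a socket 17.5 mm in diameter and 30 mm deep in the middle of its top that holds the gauge upright. Origin: centre of its underside; z up.
- logger: Reading logger, fixed: grey box 100 mm (x) x 130 mm (y) x 50 mm tall, with a small green display on its top on the -x side and a slide grip in a slot along y on the +x side. Origin: centre of its underside; z up; the slide runs towards its +y.
- slide (a joint): Travel of the slide grip, m: 0 at rest, 0.05 at its end stop (towards the logger's +y). Spring return: 2.4 N at rest rising to 6.4 N at the end; it snaps back when let go.
- slide_top (a point): Centre of the top of the slide grip, 95 mm above the table; moves with the slide. The grip is an upright black block 22 mm across (logger x), 30 mm along the slide (logger y) and 44 mm tall, standing 1 mm above the logger's top. Axes as the logger's.
Not all that is in view belongs to the job. Of the things shaped like the gauge, the aluminium one is meant.

How it is judged (in metres and radians):
On the way, in this order (a step that is already met when the one before it is completed fails the run):
1. the gauge's foot rests on the bottom of the well, gauge upright, collar down on the block's top (distance between foot and stop_c0 below 0.0122 m and horizontal distance between foot and well_mouth below 0.004 m and angle between gauge's own z axis and vertical below 0.08 rad and z of collar_underside in the frame of well_mouth between -0.002 and 0.003 m), for 0.2 s.
2. the slide is pushed to its end, the gauge still so (all of step 1 and value of joint slide above 0.046 m), for 0.05 s.
At the end, for the whole second after the job is handed in: The gauge stands at rest and upright (within 0.08 rad) in the well, its foot within 2 mm of the bottom and 4 mm of the well's axis, the collar's underside within 3 mm of the block's top; the slide, having been within 4 mm of its end, is back within 4 mm of rest (all of step 1 and value of joint slide below 0.004 m and linear speed of gauge below 0.02 m/s); the robot touches nothing.
It fails at once if the gauge is pressed on the well's bottom with more than 40 N (contact force between gauge and stop_c0 above 40 N).
It also fails if it takes over 58 s, if anything falls off the work surface, if the arm or the gripper's body presses on something with over 40 N, if the wrist force passes 120 N, or if a joint passes its speed limit or range.

ROBOT

A 6-joint arm with a two-finger parallel gripper is mounted at the origin on the work surface. World frame = base frame: x ahead of the robot, y to its left, z up, the work surface at z = 0. Lengths are in mm, angles in rad, forces in N, time in s.
With the tool pointing down it reaches from about 150 to 775 mm from the base axis. Payload 6.1 kg.
Tool frame: the origin (TCP) lies on the centre line of the jaws, within the pads' length; the fingertips stand 25 mm ahead of it and the grasp point (between the pads) lies 6 mm ahead of it (bot.tcp_to_tips is the distance from the TCP to the fingertips, in mm); z points along the fingers, y is the line along which they close (so a half turn about z gives the same grasp; the last joint's range is limited). The gripper opens to 85 mm and grips with 20 to 120 N. Pads are 22 mm wide; open, the fingers measure 114 mm over their backs; the gripper's body (76 mm by 85 mm) begins 54 mm behind the grasp point. The pads swing forward as they close: fully open they stand 13 mm farther back than shut.
Start: joints at [1.158, 0.126, -0.04, 1.405, 0, 1.571], TCP at [210.609, 480.887, 256.295] pointing down, gripper open.
Joint ranges: [-2.72, 2.72], [-0.95, 1.95], [-1.27, 1.35], [-1.78, 2.02], [-1.46, 1.47], [-3.14, 3.14]. Speed limits (rad/s): [2.39, 2.39, 3.01, 3.14, 3.14, 3.14].

INTERFACE

Orientations are given as a rotation vector (axis times angle).
In Python, from rig import bot gives the robot as it stands. The module is installed in compiled form; this text tells all that it offers.
- The arm moves only by the shell command python3 -m inch 'ROWS' [FORCE]. ROWS is a JSON object of lists of equal length, an entry for each row: "grip": the closure, from 0 (fully open) to 1 (shut); "translation": the shift along the tool's x, y, z in m, a list of three; "rot": the turn, a rotation vector about the tool's x, y, z in degrees, a list of three. In form: {"grip": [grip, ...], "translation": [[x, y, z], ...], "rot": [[ax, ay, az], ...]}. A call has 1 to 10 rows; each row shifts and turns the commanded pose from where the row before left it, along the tool's axes as they then stand; what a row does not reach is not made up. A row lasts 1/8 s, in which the tool goes at most 62.5 mm and 10.7 degrees, less where a joint would pass 70% of its speed; a pose out of reach is approached as far as the arm can. A call with a gripper value outside its range is refused whole. The fingers move at their own pace and stop on an object; FORCE is the grip in N (left out, the last holds). Time passes only in rows, so rows that do not move let the fingers close. It gives the time, the measured TCP pose, the force, the opening and the grip force at its end, in the units of the state.
- bot.sense(): the state, without advancing time (a new reading comes with each control period).
- bot.camera(name): name is "scene" or "top" or "wrist"; returns a dict with "color" (400x640x3 uint8, red, green, blue), "fx", "fy", "cx", "cy" (pixels), "rvec" (rotation vector, rad) and "tvec" (3), from world to camera coordinates, as OpenCV has them. Camera axes: x right, y down, z forward; pixel columns grow to the right and rows downward; lengths in mm; the calibration is good to about 2 mm. A picture is of the moment at which its call begins. There is no depth.
- bot.finish_job(): hands the job in; it is judged then, once.
Trained networks look in the newest picture that a camera, given by its name, has taken for a name from the list of things; names that differ only in an ending like _2 or _b are one class to them, and where a whole thing is asked for, a point or a joint stands for the part that bears it (a point fixed in the world has none). Each returns a list of dicts, best first, with "conf" (0 to 1); they miss things now and then, are a little off and sometimes report something else, mostly with a low value. They report only what shows in the picture. A call takes as long as a camera call. They do not tell look-alikes from the thing itself.
- bot.spot_in(label, camera): "point" ([column, row] in pixels, amid what is visible of it).
- bot.masks_of(label, camera): "mask" (400x640 bool, what is visible of it) and "point" ([column, row] in pixels, amid what is visible of it).
- bot.mark_of(label, camera): "point" ([column, row] in pixels: a listed point, or the origin of a listed thing).
The state is a dict: "t": time; "qpos": joint angles; "joint_velocities": joint speeds; "joint_efforts": joint torques, N m; "tool_pos": TCP position; "tool_rot": TCP orientation; "ft_force": force on the tool from outside, world axes, zero at the start; "torque": the same for the moment, N m; "width": finger opening in mm; "gripper_force": force on a finger pad.
Only numpy, scipy, OpenCV 4.12 (cv2) and the standard library are available. Lean on these libraries where they do the work, as an engineer would, in place of code of your own. Each camera call takes 0.05 s, during which the arm holds its last target. There are 200 camera calls.

## Working session

There is one attempt and no reset: what is moved stays moved. The work goes in short steps, Python scripts to look and compute and a shell command to move; the robot and the scene stay as the last step left them, time stands still between calls to the robot, and variables do not carry over. Pictures are saved under pics/ and viewed, at most 13 in all, crops included, and the job is handed in when it is done.

```bash
mkdir -p pics
cat > h.py <<'E'
import numpy as np, cv2
from rig import bot
def cam(n,f=None):
    c=bot.camera(n)
    if f: cv2.imwrite('pics/'+f,c['color'][:,:,::-1])
    return c
def ray(c,p):
    R=cv2.Rodrigues(np.array(c['rvec'],float))[0]; t=np.array(c['tvec'],float)
    d=R.T@np.array([(p[0]-c['cx'])/c['fx'],(p[1]-c['cy'])/c['fy'],1.]); return -R.T@t,d
def atz(c,p,z):
    o,d=ray(c,p); return (o+d*(z-o[2])/d[2]).round(1)
def px(c,P):
    R=cv2.Rodrigues(np.array(c['rvec'],float))[0]; q=R@np.array(P,float)+np.array(c['tvec'],float)
    return [c['fx']*q[0]/q[2]+c['cx'],c['fy']*q[1]/q[2]+c['cy']]
E
python3 - <<'E'
from h import *
Z=dict(gauge=15,collar_underside=50,well_mouth=110,block=0,stand=0,logger=0,slide_top=95)
for n in ['top','scene']:
    c=cam(n,n+'1.png'); print(n,-ray(c,(0,0))[0])
    for l,z in Z.items():
        print(l,[(np.round(m['point']),round(m['conf'],2),atz(c,m['point'],z)) for m in bot.mark_of(l,n)[:3]])
print(bot.sense())
E
```

```text
top [ -426.21428529     1.49896811 -1037.04077322]
gauge [(array([447., 183.]), 0.76, array([ 563.2, -317. ,   15. ])), (array([436., 228.]), 0.65, array([ 444. , -283.7,   15. ])), (array([406., 210.]), 0.63, array([ 494.6, -205.4,   15. ]))]
collar_underside [(array([408., 206.]), 0.67, array([ 499.8, -205.9,   50. ])), (array([438., 231.]), 0.51, array([ 436.5, -276.7,   50. ])), (array([448., 180.]), 0.46, array([ 565.4, -310.4,   50. ]))]
well_mouth [(array([318., 179.]), 0.62, array([568.3,  23.1, 110. ]))]
block [(array([326., 187.]), 0.67, array([560.7,   4.6,   0. ]))]
stand [(array([444., 186.]), 0.86, array([ 557.5, -315.4,    0. ]))]
logger [(array([238., 191.]), 0.57, array([556.3, 243. ,   0. ]))]
slide_top [(array([241., 177.]), 0.73, array([578.7, 213. ,  95. ]))]
scene [-902.13987505 -392.47530764 -722.95587841]
gauge [(array([236., 150.]), 0.97, array([ 564.2, -327.3,   15. ])), (array([281., 170.]), 0.94, array([ 521.5, -184.3,   15. ])), (array([283., 140.]), 0.7, array([ 445.5, -270. ,   15. ]))]
collar_underside [(array([275., 154.]), 0.68, array([ 516.9, -209.9
[... 408 characters left out ...]
2.4,  95. ]))]
{'t': 0.8, 'qpos': array([ 1.15800262e+00,  1.25744821e-01, -3.96049624e-02,  1.40535699e+00,
        3.86005598e-05,  1.57078565e+00]), 'joint_velocities': array([ 0.00127016,  0.00104544,  0.00021729,  0.00042119, -0.00034165,
        0.00104115]), 'joint_efforts': array([ 7.30914835e-04, -4.35640812e+01,  3.53072226e+01,  6.36393597e-04,
        7.81632934e-05, -1.27877578e-05]), 'tool_pos': array([210.60217707, 480.90045413, 256.32122164]), 'tool_rot': array([-6.43800521e-01, -3.07489889e+00, -1.50106691e-04]), 'ft_force': array([0.2261391 , 0.27427706, 0.05833216]), 'torque': array([-0.03438853, -0.0352947 ,  0.04529731]), 'gripper_force': 0.0, 'width': 85.29119875814852}
```

View pics/top1.png

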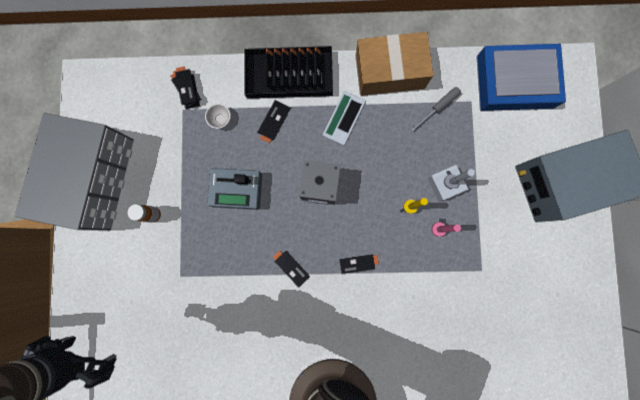

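View pics/scene1.png

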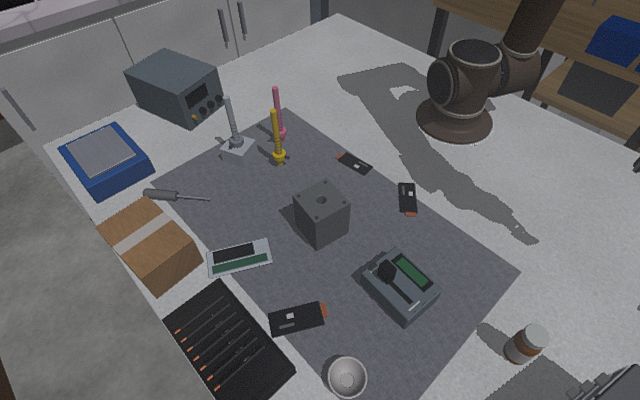

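Top and scene views show the aluminium gauge in its stand at top px (447,183), the yellow and pink look-alikes at (410,205) and (440,228), the well at (318,180), and the slide grip at (241,178). The slide runs towards image-left, which is world +y. I'll align the tool with the world axes and go above the gauge.

```bash
python3 -m inch '{"grip":[0,0,0,0,0,0,0,0,0,0],"translation":[[0,0,0],[0,0,0],[0,0,0],[-0.02,-0.06,-0.007],[-0.02,-0.06,-0.007],[-0.02,-0.06,-0.007],[-0.02,-0.06,-0.007],[-0.02,-0.06,-0.007],[-0.02,-0.06,-0.007],[-0.02,-0.06,-0.007]],"rot":[[0,0,-8],[0,0,-8],[0,0,-7.65],[0,0,0],[0,0,0],[0,0,0],[0,0,0],[0,0,0],[0,0,0],[0,0,0]]}' 40; python3 -m inch '{"grip":[0,0,0,0,0,0,0],"translation":[[-0.02,-0.06,-0.007],[-0.02,-0.06,-0.007],[-0.02,-0.06,-0.007],[-0.02,-0.06,-0.007],[-0.02,-0.06,-0.007],[0,0,0],[0,0,0]],"rot":[[0,0,0],[0,0,0],[0,0,0],[0,0,0],[0,0,0],[0,0,0],[0,0,0]]}'
python3 - <<'E'
from h import *
c=cam('wrist','w1.png'); print(ray(c,(320,200)))
for l,z in dict(gauge=15,collar_underside=50,stand=0).items():
    print(l,[(np.round(m['point']),round(m['conf'],2),atz(c,m['point'],z)) for m in bot.mark_of(l,'wrist')[:3]])
E
```

```text
t: 2.05
tool_pos: [348.3, 66.5, 305.0]
tool_rot: [-0.001, 3.14, 0.001]
ft_force: [0.7, 0.4, 0.8]
width: 85.7
gripper_force: 0.0
t: 2.92
tool_pos: [446.1, -226.4, 338.5]
tool_rot: [-0.001, -3.141, -0.001]
ft_force: [0.3, 0.4, 0.1]
width: 85.5
gripper_force: 0.0
(array([ 371.4230402 , -224.96533665,  454.75932155]), array([ 0.29776129, -0.01091741, -0.95465971]))
gauge [(array([282., 151.]), 0.86, array([ 437.6, -282.4,   15. ])), (array([264., 232.]), 0.83, array([ 558.5, -314. ,   15. ])), (array([329., 192.]), 0.58, array([ 495.8, -216.7,   15. ]))]
collar_underside [(array([261., 241.]), 0.93, array([ 556.8, -312.4,   50. ])), (array([282., 155.]), 0.79, array([ 436.8, -277.5,   50. ])), (array([331., 199.]), 0.79, array([ 496.4, -214.8,   50. ]))]
stand [(array([266., 226.]), 0.66, array([ 554.7, -313.7,    0. ]))]
```

View pics/w1.png

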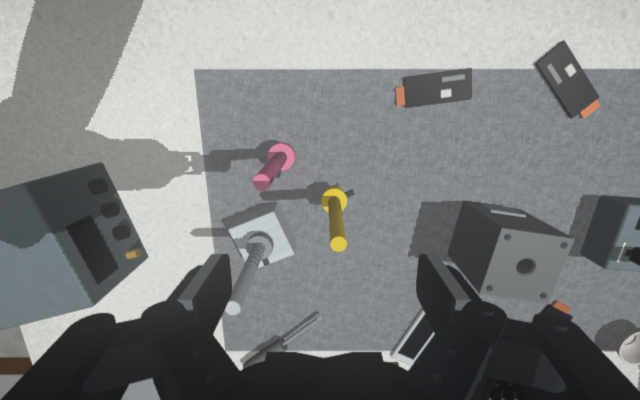

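The wrist view shows the aluminium rod, its top at (233,308) and its collar at (261,241), in the stand. The well mouth is at (526,266).

Run:
```python
from h import *
c=cam('wrist')
print(atz(c,(233,309),195),atz(c,(526,266),110), bot.sense()['tool_pos'])
m=bot.mark_of('well_mouth','wrist'); print([(x['point'],x['conf'],atz(c,x['point'],110)) for x in m[:2]])
m=bot.masks_of('gauge','wrist')
for x in m[:3]:
    ys,xs=np.nonzero(x['mask']); k=ys>ys.max()-8; print(x['point'],x['conf'],xs[k].mean(),ys.max(),ys.min())
```

```text
[ 562.7 -310.6  195. ] [563.3  22.8 110. ] [ 446.14431706 -225.17942715  339.29724928]
[([524.5, 265.4], 0.77, array([562.5,  20.8, 110. ]))]
[332.5, 208.3] 0.87 336.6372549019608 250 186
[248.2, 263.0] 0.71 231.63 313 232
[271.5, 160.6] 0.56 260.27522935779814 190 142
```

```bash
python3 -m inch '{"grip":[0,0,0,0],"translation":[[-0.057,-0.01,0],[-0.057,-0.037,0.03],[0,-0.04,0.059],[0,0,0]],"rot":[[0,0,0],[0,0,0],[0,0,0],[0,0,0]]}'
python3 - <<'E'
from h import *
c=cam('wrist','w2.png'); s=bot.sense(); print(s['tool_pos'])
for l,z in dict(gauge=15,collar_underside=55).items():
    print(l,[(np.round(m['point']),round(m['conf'],2),atz(c,m['point'],z)) for m in bot.mark_of(l,'wrist')[:3]])
E
```

```text
t: 3.78
tool_pos: [550.1, -302.9, 256.1]
tool_rot: [-0.002, -3.134, -0.006]
ft_force: [-0.3, 1.0, -0.9]
width: 85.2
gripper_force: 0.0
[ 550.50448438 -302.27298681  259.46278546]
gauge [(array([399., 126.]), 0.88, array([ 500.2, -217. ,   15. ])), (array([342.,  66.]), 0.81, array([ 438.3, -280.5,   15. ])), (array([312., 179.]), 0.69, array([ 559.2, -314.3,   15. ]))]
collar_underside [(array([344.,  68.]), 0.76, array([ 444.9, -281.7,   55. ])), (array([311., 185.]), 0.74, array([ 557. , -313.6,   55. ])), (array([406., 132.]), 0.62, array([ 502.7, -219. ,   55. ]))]
```

View pics/w2.png

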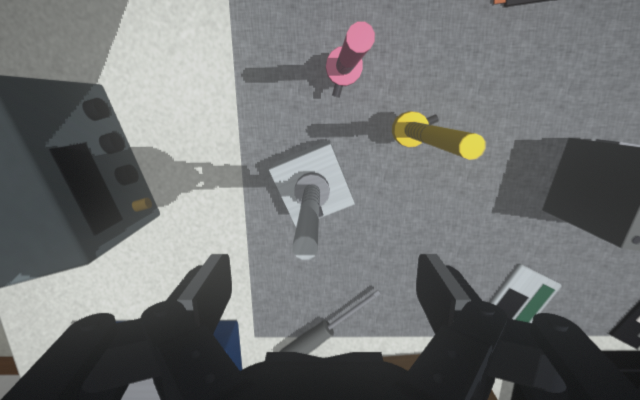

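Rod top at (305,249), collar at (311,186); it is slightly left of the finger centre line (322).

Run:
```python
from h import *
c=cam('wrist'); s=bot.sense(); print(s['tool_pos'],s['tool_rot'],bot.camera('wrist')['tvec'],c['tvec'])
print(atz(c,(305,249),195),atz(c,(311,190),62))
```

```text
[ 551.61892794 -301.92445382  264.18653225] [-1.06391696e-03  3.13875480e+00 -1.96943196e-03] [ 301.13025493 -567.39483402  221.81568953] [ 300.77564494 -566.97675961  222.15237692]
[ 567.3 -312.4  195. ] [ 565.4 -313.7   62. ]
```

```bash
python3 -m inch '{"grip":[0,0,0,0],"translation":[[-0.012,-0.011,0.01],[0,0,0],[0,0,0],[0,0,0]],"rot":[[0,0,0],[0,0,0],[0,0,0],[0,0,0]]}'
python3 - <<'E'
from h import *
for n in ['wrist','top','scene']:
    c=cam(n); s=bot.sense(); print(n,s['tool_pos'],s['tool_rot'])
    for l,z in dict(gauge=15,collar_underside=55).items():
        print(l,[(np.round(m['point']),round(m['conf'],2),atz(c,m['point'],z)) for m in bot.mark_of(l,n)[:3]])
    ms=[x for x in bot.masks_of('gauge',n)]
    for x in ms:
        col=c['color'][x['mask']].mean(0)
        if np.ptp(col)<30:
            ys,xs=np.nonzero(x['mask']); 
            if n=='wrist':
                k=ys>ys.max()-10; p=(xs[k].mean(),ys.max()-10)
                print(p,'top',atz(c,p,195), 'tips', px(c,s['tool_pos']+[0,0,-25]))
E
```

```text
t: 4.53
tool_pos: [563.2, -313.5, 252.0]
tool_rot: [0.0, -3.142, 0.0]
ft_force: [-0.5, -0.1, -0.6]
width: 85.9
gripper_force: 0.0
wrist [ 563.21325803 -313.46673608  252.02104546] [ 6.63451992e-05  3.14146494e+00 -7.84879683e-05]
gauge [(array([351.,  49.]), 0.89, array([ 438.2, -283.7,   15. ])), (array([322., 167.]), 0.87, array([ 559.8, -314. ,   15. ]))]
collar_underside [(array([354.,  50.]), 0.91, array([ 444.8, -284.9,   55. ])), (array([322., 174.]), 0.85, array([ 559.3, -313.2,   55. ])), (array([421., 112.]), 0.79, array([ 498.6, -219.4,   55. ]))]
(np.float64(321.6666666666667), np.int64(231)) top [ 561.7 -313.1  195. ] tips [np.float64(320.61453351752624), np.float64(259.2012491723141)]
top [ 563.22345601 -313.48804111  252.00429903] [ 1.03231699e-04  3.14139868e+00 -9.73729185e-05]
gauge [(array([447., 182.]), 0.74, array([ 565.1, -318.7,   15. ])), (array([436., 231.]), 0.58, array([ 436.7, -282.8,   15. ])), (array([406., 206.]), 0.5, array([ 504.1, -207.9,   15. ]))]
collar_underside [(array([438., 231.]), 0.5, array([ 436., -277.,   55.])), (array([452., 182.]), 0.48, array([ 559.8, -319. ,   55. ])), (array([412., 206.]), 0.48, array([ 500., -213.,   55.]))]
scene [ 563.22898099 -313.52292958  251.86419326] [-6.24616693e-05 -3.14157722e+00  6.36057854e-05]
gauge [(array([237., 148.]), 0.92, array([ 556.6, -333.9,   15. ])), (array([282., 140.]), 0.84, array([ 448.5, -271.2,   15. ])), (array([283., 166.]), 0.64, array([ 508.8, -189.4,   15. ]))]
collar_underside [(array([280., 133.]), 0.6, array([ 459.5, -259.3,   55. ])), (array([278., 156.]), 0.52, array([ 519.1, -193.1,   55. ])), (array([234., 140.]), 0.51, array([ 565.9, -321.8,   55. ]))]
```

```bash
python3 -m inch '{"grip":[0,0,0,0,0,0.9,0.9,0.9,0.9,0.9],"translation":[[0.001,0,0.03],[0,0,0.03],[0,0,0.03],[0,0,0.001],[0,0,0],[0,0,0],[0,0,0],[0,0,0],[0,0,0],[0,0,0]],"rot":[[0,0,0],[0,0,0],[0,0,0],[0,0,0],[0,0,0],[0,0,0],[0,0,0],[0,0,0],[0,0,0],[0,0,0]]}' 60; python3 -m inch '{"grip":[0.9,0.9,0.9],"translation":[[0,0,0],[0,0,0],[0,0,0]],"rot":[[0,0,0],[0,0,0],[0,0,0]]}'
python3 - <<'E'
from h import *
cam('wrist','w3.png')
E
```

```text
t: 6.38
tool_pos: [562.4, -313.7, 161.3]
tool_rot: [0.0, 3.141, -0.001]
ft_force: [-0.6, 0.0, 3.2]
width: 14.4
gripper_force: 58.5
t: 6.75
tool_pos: [562.4, -313.7, 161.2]
tool_rot: [0.0, 3.141, -0.001]
ft_force: [-0.3, -1.0, 4.4]
width: 14.8
gripper_force: 58.8
```

View pics/w3.png

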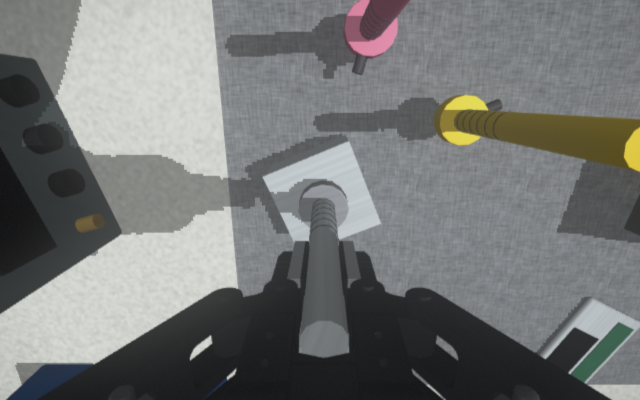

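The rod is clamped between the pads, in the aluminium stand (collar at (322,200)). Lifting and carrying to the well.

```bash
python3 -m inch '{"grip":[0.9,0.9,0.9,0.9,0.9,0.9,0.9],"translation":[[0,0,-0.015],[0,0,-0.025],[0,0,-0.03],[0,0,-0.03],[0,0,-0.03],[0,0,-0.01],[0,0,0]],"rot":[[0,0,0],[0,0,0],[0,0,0],[0,0,0],[0,0,0],[0,0,0],[0,0,0]]}'; python3 -m inch '{"grip":[0.9,0.9,0.9,0.9,0.9,0.9,0.9,0.9,0.9,0.9],"translation":[[0,0.02,0],[0,0.045,0],[0,0.05,0],[0,0.05,0],[0,0.05,0],[0,0.05,0],[0,0.04,0],[0,0.02,0],[0,0.01,0],[0,0,0]],"rot":[[0,0,0],[0,0,0],[0,0,0],[0,0,0],[0,0,0],[0,0,0],[0,0,0],[0,0,0],[0,0,0],[0,0,0]]}'; python3 -m inch '{"grip":[0.9,0.9,0.9],"translation":[[0,0,0],[0,0,0],[0,0,0]],"rot":[[0,0,0],[0,0,0],[0,0,0]]}'
python3 - <<'E'
from h import *
for n in ['wrist','top','scene']:
    c=cam(n,n+'4.png'); s=bot.sense(); print(n,s['tool_pos'])
    fz=s['tool_pos'][2]-146
    for l,z in dict(gauge=fz,collar_underside=fz+40,well_mouth=110,block=0).items():
        print(l,[(np.round(m['point']),round(m['conf'],2),atz(c,m['point'],z)) for m in bot.mark_of(l,n)[:3]])
E
```

```text
t: 7.68
tool_pos: [562.4, -313.5, 300.8]
tool_rot: [-0.0, 3.141, 0.0]
ft_force: [0.1, -0.6, -2.9]
width: 14.6
gripper_force: 58.7
t: 8.93
tool_pos: [562.1, 21.5, 300.4]
tool_rot: [0.001, -3.141, 0.001]
ft_force: [-0.5, 0.1, -2.1]
width: 14.3
gripper_force: 58.8
t: 9.3
tool_pos: [562.3, 20.8, 300.8]
tool_rot: [-0.002, -3.142, 0.0]
ft_force: [0.2, -0.3, -2.0]
width: 14.7
gripper_force: 58.8
wrist [562.3443304  20.9075502 300.8265853]
gauge [(array([72., 57.]), 0.75, array([ 455.6, -168.9,  154.8])), (array([139., 110.]), 0.69, array([ 494.6, -124.3,  154.8])), (array([322., 191.]), 0.59, array([561.4,  20.7, 154.8]))]
collar_underside [(array([324., 202.]), 0.96, array([559. ,  22.3, 194.8])), (array([126., 112.]), 0.8, array([ 494.6, -111.3,  194.8])), (array([54., 58.]), 0.68, array([ 461.2, -151.3,  194.8]))]
well_mouth []
block [(array([324., 163.]), 0.69, array([566.5,  22.6,   0. ]))]
top [562.28541738  21.41363701 300.84441198]
gauge [(array([436., 226.]), 0.55, array([ 446.1, -245.5,  154.8])), (array([407., 205.]), 0.47, array([ 494.5, -180.9,  154.8]))]
collar_underside [(array([412., 207.]), 0.67, array([ 486.8, -184.7,  194.8])), (array([435., 232.]), 0.53, array([ 431.9, -231.2,  194.8]))]
well_mouth []
block []
scene [562.26812025  21.52351695 300.80740016]
gauge [(array([281., 167.]), 0.77, array([590.6, -76.4, 154.8])), (array([283., 139.]), 0.73, array([ 531.3, -141.6,  154.8])), (array([321., 184.]), 0.63, array([562.1,  17.4, 154.8]))]
collar_underside [(array([322., 173.]), 0.72, array([566. ,  24.9, 194.8])), (array([279., 158.]), 0.67, array([601. , -64.6, 194.8])), (array([280., 135.]), 0.55, array([ 555. , -119.7,  194.8]))]
well_mouth [(array([324., 201.]), 0.89, array([565.7,  27.5, 110. ])), (array([322., 182.]), 0.44, array([530.5, -15.4, 110. ]))]
block [(array([322., 226.]), 0.93, array([561.5,  15. ,  -0. ]))]
```

View pics/wrist4.png

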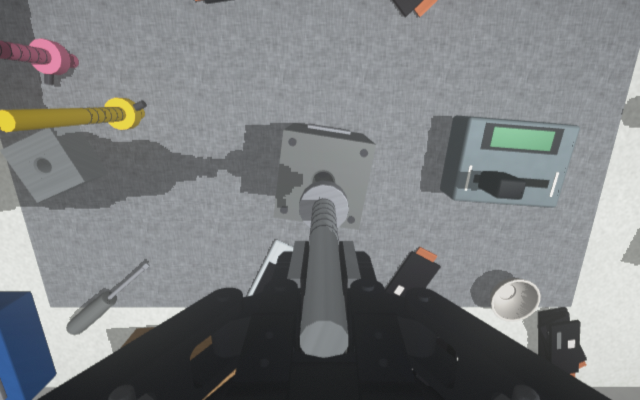

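The wrist view shows the gauge hanging over the block, with the collar at (324,200). The block's four corner holes are at about (290,142), (364,153), (283,209) and (351,219).

Run:
```python
from h import *
c=cam('wrist'); s=bot.sense(); print(s['tool_pos'])
H=np.array([atz(c,p,110) for p in [(290,142),(364,153),(283,209),(351,219)]]); print(H,H.mean(0))
print('rod top',atz(c,(324,340),s['tool_pos'][2]+34),'collar top',atz(c,(324,204),s['tool_pos'][2]-146+53))
for l,z in dict(logger=0,slide_top=95).items():
    print(l,[(np.round(m['point']),round(m['conf'],2),atz(c,m['point'],z)) for m in bot.mark_of(l,'wrist')[:3]])
print('slide top face',atz(c,(512,189),95),'logger corners',[atz(c,p,50) for p in [(467,116),(578,124),(455,200),(557,207)]])
```

```text
[562.29579254  21.51507303 300.83692711]
[[525.2  -9.2 110. ]
 [535.8  62.1 110. ]
 [593.1 -18.5 110. ]
 [604.1  51.3 110. ]] [564.55   21.425 110.   ]
rod top [559.2  23.1 334.8] collar top [555.8  23.3 207.8]
logger [(array([491., 158.]), 0.76, array([559.7, 244.6,   0. ]))]
slide_top []
slide top face [576.1 221.   95. ] logger corners [array([503.8, 183.5,  50. ]), array([512.5, 309.9,  50. ]), array([602.3, 182.1,  50. ]), array([611.3, 307.4,  50. ])]
```

```bash
python3 -m inch '{"grip":[0.9,0.9,0.9,0.9,0.9,0.9],"translation":[[-0.003,0,0.015],[0,0,0.02],[0,0,0.01],[0,0,0.008],[0,0,0.007],[0,0,0]],"rot":[[0,0,0],[0,0,0],[0,0,0],[0,0,0],[0,0,0],[0,0,0]]}';  python3 - <<'E'
from h import *
cam('wrist','w5.png'); c=cam('scene')['color'][120:280,220:440]; cv2.imwrite('pics/s5.png',cv2.resize(c,None,fx=3,fy=3)[:,:,::-1])
E
```

```text
t: 10.95
tool_pos: [565.2, 21.5, 240.5]
tool_rot: [-0.0, -3.141, 0.0]
ft_force: [0.7, 0.1, -1.0]
width: 14.7
gripper_force: 58.8
```

View pics/s5.png

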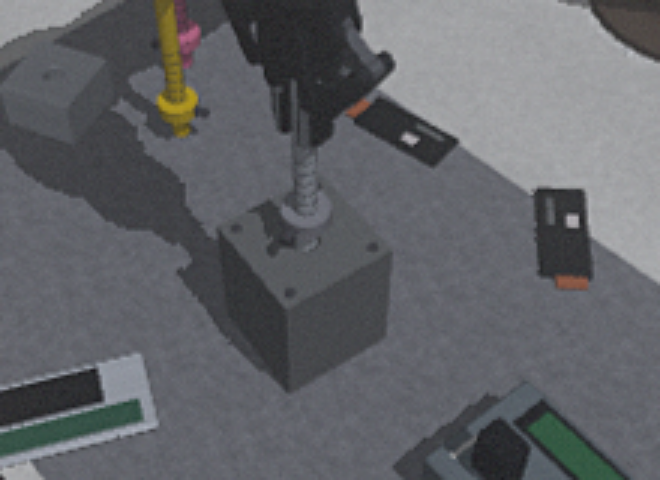

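The foot is inside the well with no contact force, and the collar is above the block top. Continuing down.

```bash
for i in 1; do python3 -m inch '{"grip":[0.9,0.9,0.9,0.9],"translation":[[0,0,0.008],[0,0,0.008],[0,0,0.006],[0,0,0]],"rot":[[0,0,0],[0,0,0],[0,0,0],[0,0,0]]}'; done; python3 -m inch '{"grip":[0.9,0.9,0.9,0.9],"translation":[[0,0,0.004],[0,0,0.004],[0,0,0.004],[0,0,0]],"rot":[[0,0,0],[0,0,0],[0,0,0],[0,0,0]]}'
```

```text
t: 11.55
tool_pos: [565.0, 21.5, 218.3]
tool_rot: [-0.0, -3.141, 0.0]
ft_force: [-0.3, 0.1, -2.6]
width: 14.4
gripper_force: 58.9
t: 12.05
tool_pos: [565.3, 21.5, 206.4]
tool_rot: [-0.0, -3.141, 0.0]
ft_force: [-0.2, 0.4, -0.6]
width: 14.7
gripper_force: 59.1
```

```bash
for i in 1 ; do python3 -m inch '{"grip":[0.9,0.9,0.9],"translation":[[0,0,0.002],[0,0,0.002],[0,0,0]],"rot":[[0,0,0],[0,0,0],[0,0,0]]}'; done;  python3 -m inch '{"grip":[0.9,0.9],"translation":[[0,0,0.002],[0,0,0]],"rot":[[0,0,0],[0,0,0]]}'
python3 - <<'E'
from h import *
c=cam('scene')['color'][120:280,220:440]; cv2.imwrite('pics/s6.png',cv2.resize(c,None,fx=3,fy=3)[:,:,::-1])
E
```

```text
t: 12.42
tool_pos: [565.3, 21.5, 202.6]
tool_rot: [-0.0, -3.141, 0.0]
ft_force: [-0.6, -0.1, 2.2]
width: 14.5
gripper_force: 59.2
t: 12.68
tool_pos: [565.3, 21.5, 200.6]
tool_rot: [-0.0, -3.141, 0.0]
ft_force: [-0.3, -1.0, 1.6]
width: 15.0
gripper_force: 59.3
```

View pics/s6.png

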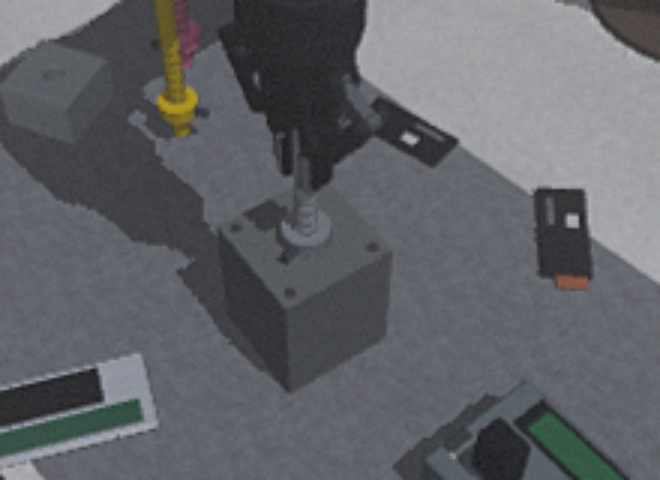

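The collar has landed, and the drag shows as about 4 N. I'll soften the grip to act as a slip clutch and press on in small steps.

```bash
for i in 1; do python3 -m inch '{"grip":[0.9,0.9,0.9],"translation":[[0,0,0],[0,0,0.001],[0,0,0.001]],"rot":[[0,0,0],[0,0,0],[0,0,0]]}' 24;done; python3 -m inch '{"grip":[0.9,0.9,0.9],"translation":[[0,0,0.001],[0,0,0.001],[0,0,0]],"rot":[[0,0,0],[0,0,0],[0,0,0]]}'
```

```text
t: 13.1
tool_pos: [565.3, 21.5, 199.0]
tool_rot: [-0.0, 3.141, -0.0]
ft_force: [-0.3, -0.0, 3.3]
width: 14.1
gripper_force: 59.3
t: 13.48
tool_pos: [565.3, 21.5, 196.7]
tool_rot: [-0.0, -3.142, 0.0]
ft_force: [-0.9, -0.6, 1.7]
width: 14.6
gripper_force: 59.3
```

```bash
python3 -m inch '{"grip":[0.9,0.9,0.9],"translation":[[0,0,0.001],[0,0,0.001],[0,0,0]],"rot":[[0,0,0],[0,0,0],[0,0,0]]}'
```

```text
t: 13.85
tool_pos: [565.3, 21.5, 194.7]
tool_rot: [-0.0, -3.141, 0.0]
ft_force: [-0.5, -0.6, 2.2]
width: 14.8
gripper_force: 59.3
```

```bash
python3 -m inch '{"grip":[0.9,0.9,0.9],"translation":[[0,0,0.001],[0,0,0.001],[0,0,0]],"rot":[[0,0,0],[0,0,0],[0,0,0]]}'
```

```text
t: 14.22
tool_pos: [565.3, 21.4, 192.7]
tool_rot: [-0.0, -3.141, 0.0]
ft_force: [-0.6, -1.0, 2.3]
width: 14.8
gripper_force: 59.3
```

```bash
python3 -m inch '{"grip":[0.9,0.9,0.9],"translation":[[0,0,0.001],[0,0,0.001],[0,0,0]],"rot":[[0,0,0],[0,0,0],[0,0,0]]}'
```

```text
t: 14.6
tool_pos: [565.5, 21.5, 191.8]
tool_rot: [0.0, 3.14, 0.0]
ft_force: [-2.5, -1.7, 8.2]
width: 14.8
gripper_force: 59.9
```

```bash
python3 -m inch '{"grip":[0.9,0.9,0.9],"translation":[[0,0,0.001],[0,0,0],[0,0,0]],"rot":[[0,0,0],[0,0,0],[0,0,0]]}'
```

```text
t: 14.98
tool_pos: [565.7, 21.5, 191.8]
tool_rot: [-0.0, 3.139, 0.0]
ft_force: [-2.7, -0.5, 12.9]
width: 14.4
gripper_force: 60.4
```

```bash
python3 -m inch '{"grip":[0.7,0.5,0.3,0.1,0,0,0,0],"translation":[[0,0,0],[0,0,0],[0,0,0],[0,0,0],[0,0,0],[0,0,-0.01],[0,0,-0.02],[0,0,-0.03]],"rot":[[0,0,0],[0,0,0],[0,0,0],[0,0,0],[0,0,0],[0,0,0],[0,0,0],[0,0,0]]}';python3 -m inch '{"grip":[0,0,0],"translation":[[0,0,-0.04],[0,0,-0.02],[0,0,0]],"rot":[[0,0,0],[0,0,0],[0,0,0]]}'
python3 - <<'E'
from h import *
c=cam('wrist','w7.png'); s=bot.sense(); print(s['tool_pos'])
for l,z in dict(gauge=46,collar_underside=110,logger=0,slide_top=95).items():
    print(l,[(np.round(m['point']),round(m['conf'],2),atz(c,m['point'],z)) for m in bot.mark_of(l,'wrist')[:4]])
E
```

```text
t: 15.98
tool_pos: [564.9, 21.5, 250.5]
tool_rot: [-0.0, -3.14, 0.0]
ft_force: [0.6, -0.8, -0.1]
width: 85.5
gripper_force: 0.0
t: 16.35
tool_pos: [566.0, 21.5, 312.1]
tool_rot: [0.0, 3.138, 0.0]
ft_force: [1.1, 0.2, -0.3]
width: 85.5
gripper_force: 0.0
[565.6191289   21.48014162 310.45401372]
gauge [(array([325., 163.]), 0.91, array([564.8,  25.1,  46. ])), (array([138., 107.]), 0.85, array([ 499.2, -191.4,   46. ])), (array([78., 56.]), 0.72, array([ 445.4, -248.7,   46. ]))]
collar_underside [(array([131., 109.]), 0.84, array([ 499.2, -163. ,  110. ])), (array([324., 172.]), 0.81, array([561.5,  23.3, 110. ]))]
logger [(array([490., 153.]), 0.65, array([560.4, 247.5,   0. ]))]
slide_top [(array([502., 183.]), 0.88, array([576.8, 215.5,  95. ]))]
```

View pics/w7.png

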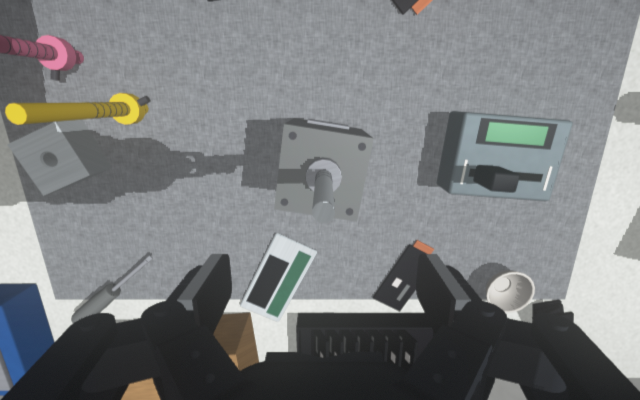

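The gauge stands in the block (rod top (324,198), collar (324,172)). The slide grip is at (502,183) and the logger is turned about 4°. I'll shut the fingers and go to the -y side of the grip.

```bash
python3 -m inch '{"grip":[1,1,1,1,1,1,1,1,1,1],"translation":[[0,0.02,0],[-0.005,0.045,0],[-0.005,0.05,0],[0,0.035,0],[0,0,0.03],[0,0,0.05],[0,0,0.05],[0,0,0.04],[0,0,0.02],[0,0,0]],"rot":[[0,0,0],[0,0,0],[0,0,0],[0,0,0],[0,0,0],[0,0,0],[0,0,0],[0,0,0],[0,0,0],[0,0,0]]}' 40; python3 -m inch '{"grip":[1,1],"translation":[[0,0,0],[0,0,0]],"rot":[[0,0,0],[0,0,0]]}'
python3 - <<'E'
from h import *
c=cam('wrist','w8.png'); cam('scene'); 
m=bot.mark_of('slide_top','wrist');print([(x['point'],x['conf'],atz(c,x['point'],95)) for x in m[:2]])
E
```

```text
t: 17.85
tool_pos: [573.6, 172.0, 117.6]
tool_rot: [0.001, -3.137, 0.002]
ft_force: [-0.8, -0.2, -0.4]
width: -0.1
gripper_force: 0.0
t: 18.1
tool_pos: [576.0, 171.9, 121.3]
tool_rot: [-0.0, 3.139, 0.001]
ft_force: [-0.6, 0.7, -0.4]
width: -0.5
gripper_force: 0.0
[([417.9, 256.9], 0.65, array([575.5, 220.3,  95. ]))]
```

View pics/w8.png

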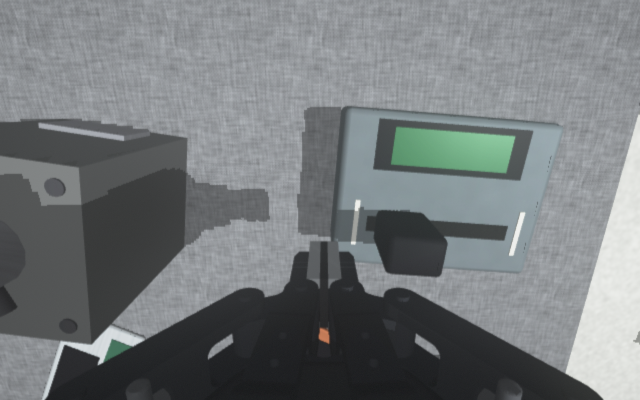

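Fingers shut at (323,260), with the grip to their right at (418,257); the white strips on the logger are flat. Lowering and pushing.

```bash
python3 -m inch '{"grip":[1,1,1,1,1,1,1,1,1],"translation":[[0,0,0.012],[0,0,0.012],[0,0,0],[0,0.01,0],[-0.001,0.01,0],[-0.001,0.01,0],[-0.001,0.01,0],[-0.001,0.01,0],[0,0,0]],"rot":[[0,0,0],[0,0,0],[0,0,0],[0,0,0],[0,0,0],[0,0,0],[0,0,0],[0,0,0],[0,0,0]]}'
```

```text
t: 19.38
tool_pos: [579.1, 222.0, 95.9]
tool_rot: [0.001, -3.141, 0.001]
ft_force: [-1.9, -5.1, 2.6]
width: 0.5
gripper_force: 2.5
```

```bash
python3 -m inch '{"grip":[1,1,1],"translation":[[-0.001,0.008,0],[0,0.006,0],[0,0,0]],"rot":[[0,0,0],[0,0,0],[0,0,0]]}'
```

```text
t: 19.75
tool_pos: [580.3, 235.1, 95.8]
tool_rot: [0.0, 3.142, -0.002]
ft_force: [-1.3, -6.4, 2.8]
width: -0.2
gripper_force: 3.0
```

```bash
python3 -m inch '{"grip":[1,1,1,1],"translation":[[0,0.003,0],[0,0.002,0],[0,0,0],[0,0,0]],"rot":[[0,0,0],[0,0,0],[0,0,0],[0,0,0]]}'
```

```text
t: 20.25
tool_pos: [580.5, 239.5, 95.8]
tool_rot: [0.001, 3.141, -0.003]
ft_force: [-0.9, -7.3, 2.0]
width: -0.1
gripper_force: 3.2
```

```bash
python3 -m inch '{"grip":[1,1,1,1],"translation":[[0,0.002,0],[0,0.002,0],[0,0,0],[0,0,0]],"rot":[[0,0,0],[0,0,0],[0,0,0],[0,0,0]]}'
```

```text
t: 20.75
tool_pos: [580.5, 240.6, 96.0]
tool_rot: [0.004, 3.141, -0.012]
ft_force: [-1.6, -17.2, 5.0]
width: 0.2
gripper_force: 8.4
```

```bash
python3 -m inch '{"grip":[1,1,1,1],"translation":[[0,0.002,0],[0,0,0],[0,0,0],[0,0,0]],"rot":[[0,0,0],[0,0,0],[0,0,0],[0,0,0]]}'
```

```text
t: 21.25
tool_pos: [580.5, 241.0, 96.1]
tool_rot: [0.006, 3.141, -0.017]
ft_force: [-1.3, -22.1, 8.0]
width: 0.2
gripper_force: 11.4
```

End stop reached (22 N). Lifting away so that it snaps back.

```bash
python3 -m inch '{"grip":[1,1,1,1,1,1,1],"translation":[[0,-0.005,0],[0,0,-0.02],[0,0,-0.05],[0,0,-0.06],[0.01,0.02,-0.06],[0.03,0.02,0],[0,0,0]],"rot":[[0,0,0],[0,0,0],[0,0,0],[0,0,0],[0,0,0],[0,0,0],[0,0,0]]}';python3 -m inch '{"grip":[1,1,1],"translation":[[0,0,0],[0,0,0],[0,0,0]],"rot":[[0,0,0],[0,0,0],[0,0,0]]}'
python3 - <<'E'
from h import *
c=cam('wrist'); s=cam('scene'); t=cam('top')
for n,k in (('wrist',c),('scene',s),('top',t)):
    m=bot.mark_of('slide_top',n);print(n,[(x['point'],x['conf'],atz(k,x['point'],95)) for x in m[:2]])
im=s['color'][120:340,220:460]; cv2.imwrite('pics/s9.png',cv2.resize(im,None,fx=2.7,fy=2.7)[:,:,::-1])
E
```

```text
t: 22.12
tool_pos: [539.8, 282.9, 285.8]
tool_rot: [-0.004, 3.139, 0.004]
ft_force: [0.7, 0.2, -0.8]
width: -0.2
gripper_force: 0.0
t: 22.5
tool_pos: [540.9, 280.5, 283.7]
tool_rot: [-0.001, -3.141, 0.001]
ft_force: [-0.3, 0.1, -0.7]
width: 0.2
gripper_force: 0.0
wrist [([262.1, 213.6], 0.9, array([575.8, 219.3,  95. ]))]
scene [([390.1, 263.7], 0.83, array([571.2, 218.4,  95. ]))]
top [([241.9, 176.7], 0.55, array([580.4, 211. ,  95. ]))]
```

View pics/s9.png

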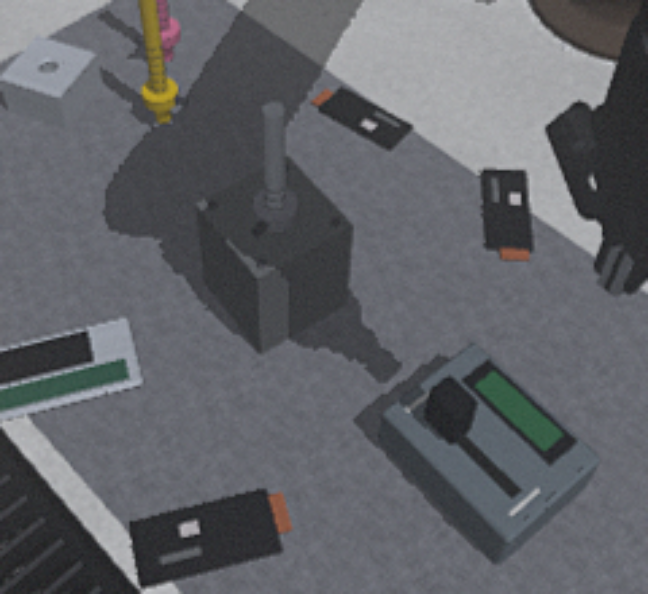

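The gauge stands upright with its collar on the block at (275,205), the slide grip is back at rest at (450,405), and the robot is clear. Handing in.

```bash
python3 -c "
from rig import bot
print(bot.finish_job())"
```

```text
the job is handed in; nothing more can be done
None
```

I handed the job in at about 22.7 s. The gauge stands in the well, pressed to a hard stop at about 13 N with its collar on the block's top. The slide was pushed to its end stop and snapped back, and the robot is clear; no verdict was returned.

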